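# Set up the still life

## Robot

A 6-joint arm with a two-finger parallel gripper is mounted at the origin on the work surface; the furniture and walls round the work are solid. World frame = base frame: x ahead of the robot, y to its left, z up, the work surface at z = 0. Lengths are in mm, angles in rad, forces in N, time in s.
With the tool pointing down it reaches from about 400 to 925 mm from the base axis. Payload 12.5 kg.
Tool frame: the origin (TCP) lies midway between the tips of the shut fingers; the grasp point (between the pads) lies 19 mm behind it; z points along the fingers, y is the line along which they close (so a half turn about z gives the same grasp; the last joint's range is limited). The gripper opens to 95 mm and grips with 3 to 60 N. Pads are 20 mm wide; open, the fingers measure 119 mm over their backs; the gripper's body (75 mm by 180 mm) begins 59 mm behind the grasp point.
Start: joints at [-1.368, 0.491, 1.559, -0, 1.092, -0.106], TCP at [189.97, -595.448, 214.661] pointing down, gripper open.
Joint ranges: [-3.1, 3.1], [-0.84, 2.19], [0.05, 2.79], [-1.13, 4.28], [0.06, 2.93], [-2.69, 2.69]. Speed limits (rad/s): [2.22, 2.22, 2.79, 3.14, 3.14, 3.14].

## Interface

Orientations are given as [roll, pitch, yaw] about the fixed x, y, z axes, in that order (R = Rz(yaw) Ry(pitch) Rx(roll)).
In Python, from cell import * gives the robot as it stands. The module is installed in compiled form; this text tells all that it offers.
- The arm moves only by the tool arm_command, never from a script. Its arguments are lists of equal length, an entry for each row: "delta_pos": the shift along the world's x, y, z in units of 250 mm (1.0 is 250 mm), a list of three; "delta_rot": the turn, a rotation vector about the world's x, y, z in units of 90 degrees (1.0 is 90 degrees), a list of three; "claw": the closure, from 0 (fully open) to 1 (shut). In form: {"delta_pos": [[tx, ty, tz], ...], "delta_rot": [[wx, wy, wz], ...], "claw": [claw, ...]}. A call has exactly 5 rows; each row is the pose to reach, as a shift and turn from the pose commanded when the call began; what a row does not reach only later rows make up. A row lasts 1/12 s, in which the tool goes at most 41.7 mm and 7.16 degrees, less where a joint would pass 70% of its speed; a pose out of reach is approached as far as the arm can. A call with a number of a shift or a turn outside -1 to 1 is refused whole. A call with a gripper value outside its range is refused whole. The fingers move at their own pace and stop on an object; the grip force is fixed at half the most. Time passes only in rows, so rows that repeat a pose let the fingers close, or fill a call up. It gives the time, the measured TCP pose, the force, the opening and the grip force at its end, in the units of the state.
- state(): the state, without advancing time (a new reading comes with each control period).
- read_camera(name): name is "side" or "top"; returns the picture (420x560x3 uint8, red, green, blue); there is no depth.
- calibration(name): a dict with "camera_matrix" (3x3 intrinsics, pixels), "T" (4x4, takes a point from camera to world coordinates). Camera axes: x right, y down, z forward; pixel columns grow to the right and rows downward; lengths in mm; the calibration is good to about 2 mm. A picture is of the moment at which its call begins. calibration takes no time and is no camera call.
- job_done(): hands the job in; it is judged then, once.
The state is a dict: "t": time; "joints": joint angles; "qvel": joint speeds; "tau": joint torques, N m; "eef_pos": TCP position; "tcp_rot": TCP orientation; "ft_force": force on the tool from outside, world axes, zero at the start; "moment": the same for the moment, N m; "opening": opening from 0.0 (shut) to 1.0 (fully open); "grip_force": force on a finger pad.
Only numpy, scipy, OpenCV 4.12 (cv2) and the standard library are available. Lean on these libraries where they do the work, as an engineer would, in place of code of your own. Each camera call takes 0.05 s, during which the arm holds its last target. There are 200 camera calls.

## Task

Set up the still life on the plywood board for the painting class: stand the wooden pedestal centred on the cork mat and the orange drink can centred on top of it, and stand the pink paint bottle exactly halfway between the middles of the cork mat and the red brush cup. Stand the yellow paint jar in front of the pink bottle, on the side of the board's free front edge and square to that edge, 13 cm from the bottle centre to centre. Everything stands upright; leave the blue and the green jar where they are.

Things in the scene. Friction and masses are not known exactly. Their poses are not given: they have to be found in the camera images.
- board: Fixed plywood board on the table, 250 (x) by 380 (y) by 12 mm thick, turned up to 0.25 rad. Origin: centre of its underside; z up, x away from the robot; its free front edge is the long one at -x. The cork mat and the red cup stand on it 270 mm apart, at x = +50 mm, y = +135 or -135 mm in its frame, either one on either side.
- mat: Round cork mat, 84 mm across, 3 mm thick, fixed flat on the board. Origin: centre of its underside (12 mm above the table); its top is 15 mm above the table. z up.
- cup: Red plastic cup, 92 mm across its rim and 115 mm high, with two paint brushes standing out of it to 180 mm, on a thin dark rubber coaster 84 mm across; all fixed on the board. Origin: on the cup's axis, at the coaster's underside (12 mm above the table); z up.
- pedestal: Loose turned pedestal of dark wood with a thin brass ring near its foot: a round column 60 mm across and 70 mm high with a foot flange 72 mm across and 13 mm high; flat top. 0.2 kg. Origin: centre of its underside; z up along its axis.
- can: Loose orange drink can, 53 mm across, 134 mm high, 0.2 kg. Origin: centre of its underside; z up along its axis.
- pink: Loose pink (magenta) paint bottle with a black cap, 176 mm high: round body 68 mm across up to about 120 mm, shoulder drawing in up to 147 mm, then the cap, 28 to 30 mm across, from 148 to 176 mm, which is firm and fixed: lift the bottle by it. 0.3 kg. Origin: centre of its underside; z up along its axis.
- yellow_jar: Loose round yellow paint jar with a yellow screw lid, 60 mm across, 110 mm high, 0.25 kg. Origin: centre of its underside; z up along its axis.
- blue_jar: Loose blue paint jar with a blue lid, same shape as the yellow one. A bystander, to be left alone. Origin: centre of its underside.
- green_jar: Loose green paint jar with a green lid, same shape as the yellow one, behind the board. A bystander, to be left alone. Origin: centre of its underside.
Things that resemble listed ones, but are neither listed nor needed, are in the scene too. Several things have the shape of the pink; the one meant has the colours described above.

How it is judged (in metres and radians):
At the end, for the whole second after the job is handed in: Pedestal within 12 mm of the mat's centre, can on it within 12 mm of its axis; pink bottle within 15 mm (each way) of halfway between mat and red cup; yellow jar in front of it, 115 to 145 mm off, within 22 mm of the board's middle line. All upright within 0.06 rad, on their places, at rest (horizontal distance between pedestal and mat below 0.012 m and z of pedestal in the frame of mat between -0.001 and 0.007 m and horizontal distance between can and pedestal below 0.012 m and z of can in the frame of pedestal between 0.066 and 0.074 m and x of pink in the frame of board between 0.035 and 0.065 m and y of pink in the frame of board between -0.015 and 0.015 m and z of pink in the frame of board between 0.007 and 0.017 m and horizontal distance between yellow_jar and pink between 0.115 and 0.145 m and y of yellow_jar in the frame of board between -0.022 and 0.022 m and x of yellow_jar in the frame of board below -0.03 m and z of yellow_jar in the frame of board between 0.007 and 0.017 m and angle between each of pedestal, can, pink, yellow_jar's own z axis and vertical below 0.06 rad and linear speed of each of pedestal, can, pink, yellow_jar below 0.01 m/s); the robot touches nothing.
It fails at once if the blue or the green jar is moved by more than 20 mm (distance of any of blue_jar, green_jar from where it was at the start of the episode above 0.02 m).
It also fails if it takes over 128 s, if anything falls off the work surface, if the arm or the gripper's body presses on something with over 40 N, if the wrist force passes 120 N, or if a joint passes its speed limit or range.

## Working session

There is one attempt and no reset: what is moved stays moved. The work goes in short steps, Python scripts to look and compute and a tool call to move; the robot and the scene stay as the last step left them, time stands still between calls to the robot, and variables do not carry over. Pictures are saved under pics/ and viewed, at most 15 in all, crops included, and the job is handed in when it is done.

Besides the shell and the picture viewer there is one more tool, called after "Call:" by a JSON object that holds its "api" and its "payload", one argument or row to a line. arm_command: Moves the arm, as the interface text tells. Shifts and turns lie within -1 to 1; 1 stands for 250 mm of shift or 90 degrees of turn. Its arguments: {"type":"object","properties":{"delta_pos":{"type":"array"},"delta_rot":{"type":"array"},"claw":{"type":"array"}},"required":["delta_pos","delta_rot","claw"]}

```bash
mkdir -p pics; python3 - <<'E'
from cell import *
import cv2
for n in ("top","side"):
    im=read_camera(n); cv2.imwrite(f"pics/{n}0.png",cv2.resize(im[:,:,::-1],(800,600),interpolation=cv2.INTER_CUBIC))
    c=calibration(n); print(n,c["camera_matrix"].round(1).tolist(),c["T"].round(3).tolist())
print(state())
E
```

```text
top [[393.6, 0.0, 279.9], [0.0, 393.6, 210.7], [0.0, 0.0, 1.0]] [[0.016, -0.999, 0.046, 507.217], [-1.0, -0.017, -0.015, -39.392], [0.016, -0.045, -0.999, 1073.606], [0.0, 0.0, 0.0, 1.0]]
side [[415.6, 0.0, 284.8], [0.0, 415.6, 205.8], [0.0, 0.0, 1.0]] [[-0.999, -0.0, -0.05, 607.134], [0.044, 0.468, -0.883, 968.288], [0.024, -0.884, -0.467, 583.875], [0.0, 0.0, 0.0, 1.0]]
{'t': 0.1, 'joints': array([-1.36760189e+00,  4.91495162e-01,  1.55944545e+00,  4.16269894e-05,
        1.09169512e+00, -1.05606026e-01]), 'qvel': array([ 0.00051409, -0.00066967, -0.00340358, -0.00133678, -0.00084949,
       -0.00054009]), 'tau': array([ 3.21670334e-03, -6.13622975e+01, -2.58606702e+01,  6.93723257e-02,
        4.70064115e-02, -3.56876137e-05]), 'eef_pos': array([ 189.92635338, -595.19076912,  214.10313509]), 'tcp_rot': array([-3.14055928e+00, -1.46665362e-04,  3.08781178e-01]), 'ft_force': array([-0.26984213, -0.07524579, -0.64092895]), 'moment': array([-0.01882704,  0.03648207,  0.04086987]), 'grip_force': 0.0, 'opening': 1.000466124566374}
```

View pics/top0.png

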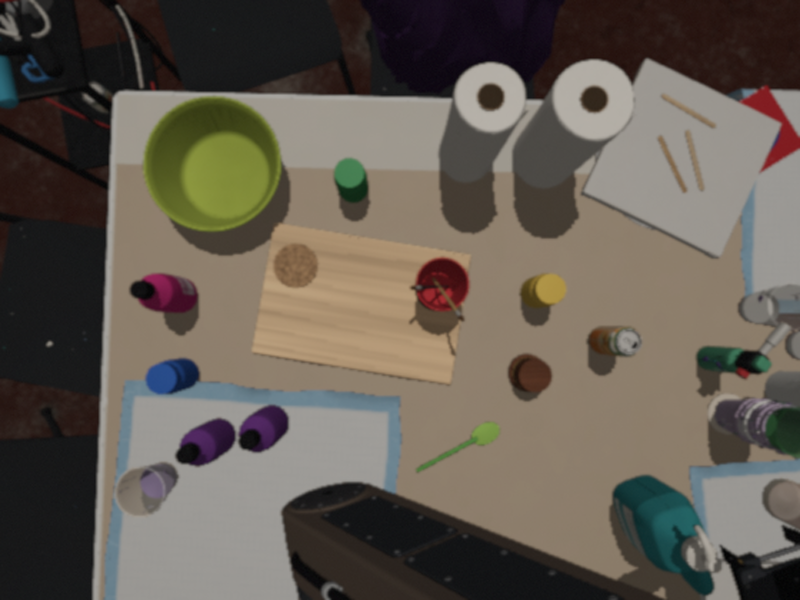

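View pics/side0.png

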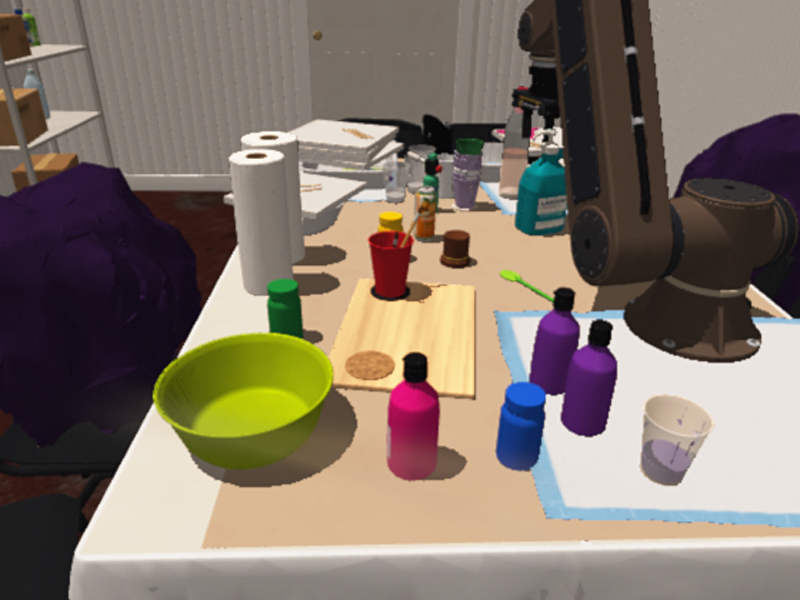

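The top view (800 px scale) shows the mat at (295,265), red cup rim (442,285), yellow lid (548,289), can top (626,342), pedestal (532,372), pink cap (144,290), blue jar (165,377) and green jar (350,175). The side view shows the same things. I'll enlarge crops to get finer pixel positions.

```bash
cat > h.py <<'E'
from cell import *
import cv2, numpy as np
def crop(n,name,u,v,w,h,s,im=None):
    im=read_camera(n) if im is None else im
    c=cv2.resize(im[v:v+h,u:u+w,::-1],None,fx=s,fy=s,interpolation=cv2.INTER_CUBIC)
    for k in range(0,w,10):
        cv2.line(c,(k*s,0),(k*s,8 if k%50 else 16),(255,255,255),1)
        if k%20==0: cv2.putText(c,str(u+k),(k*s+2,24),0,.4,(255,255,255),1)
    for k in range(0,h,10):
        cv2.line(c,(0,k*s),(8,k*s),(255,255,255),1)
        if k%20==0: cv2.putText(c,str(v+k),(10,k*s+4),0,.4,(255,255,255),1)
    cv2.imwrite(f"pics/{name}.png",c)
C={n:calibration(n) for n in("top","side")}
def ray(n,p):
    c=C[n]; d=c["T"][:3,:3]@np.linalg.solve(c["camera_matrix"],[p[0],p[1],1]); return c["T"][:3,3],d/np.linalg.norm(d)
def plane(n,p,z):
    o,d=ray(n,p); return o+d*(z-o[2])/d[2]
def tri(pt,ps):
    A=np.zeros((3,3));b=np.zeros(3);R=[ray("top",pt),ray("side",ps)]
    for o,d in R: P=np.eye(3)-np.outer(d,d);A+=P;b+=P@o
    x=np.linalg.solve(A,b); return x,[np.linalg.norm((np.eye(3)-np.outer(d,d))@(x-o)) for o,d in R]
def proj(n,X):
    c=C[n];q=c["camera_matrix"]@(c["T"][:3,:3].T@(np.asarray(X,float)-c["T"][:3,3]));return q[:2]/q[2]
E
python3 - <<'E'
from h import *
t=read_camera("top");s=read_camera("side");np.savez("im0.npz",t=t,s=s)
crop("top","c1",170,150,165,124,4+0,t)
crop("top","c2",340,180,120,100,6,t)
crop("side","c3",250,130,90,80,7,s)
crop("side","c4",215,190,130,150,4,s)
E
```

```text
(no output)
```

View pics/c1.png

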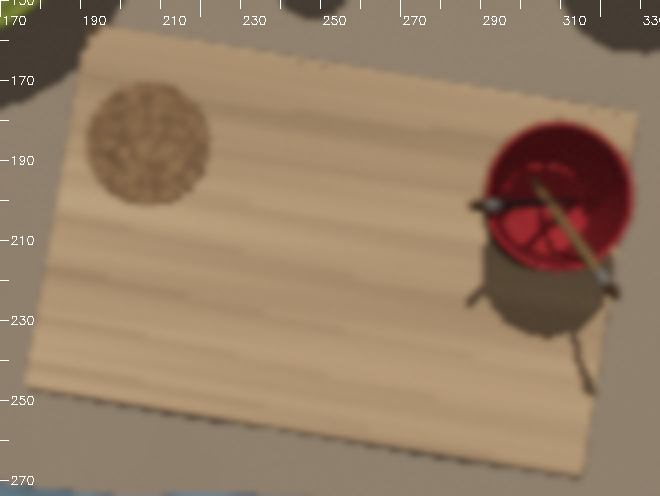

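View pics/c2.png

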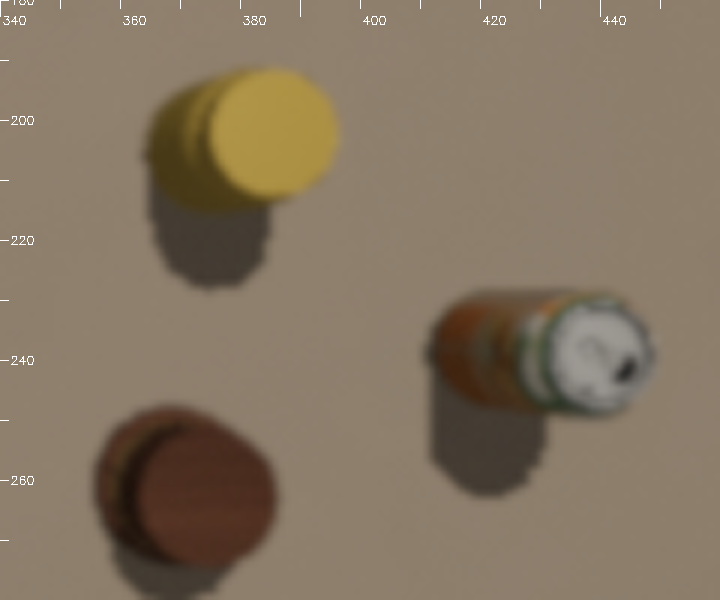

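View pics/c3.png

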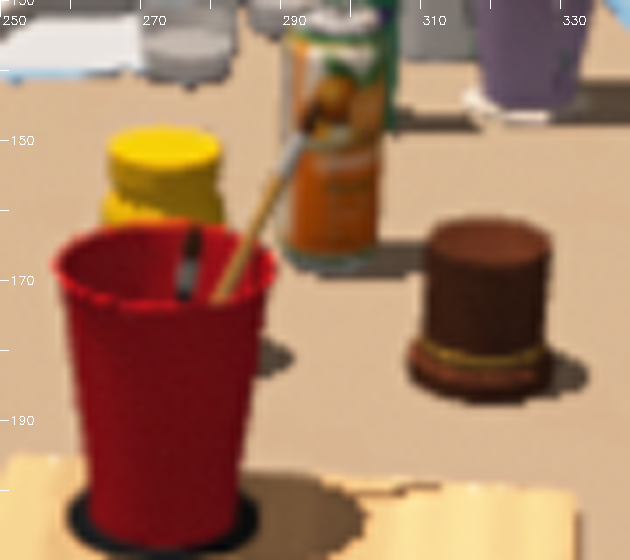

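View pics/c4.png

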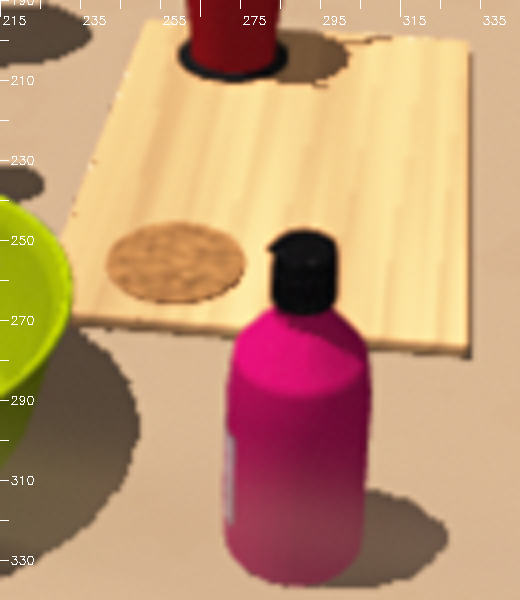

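```bash
python3 - <<'E'
from h import *
np.set_printoptions(suppress=True,precision=1)
d=np.load("im0.npz")
P={"mat":((207,186),(259,255.6),15),"cup":((309.75,199.25),(273.6,168),127),"yellow":((385.75,202.3),(273.6,151.1),110),"ped":((374.3,262.6),(319.6,164.4),70),"pink":((100.8,203),(291,250.7),176)}
for k,(a,b,z) in P.items(): x,r=tri(a,b);print(k,x,r,plane("top",a,z),plane("side",b,z))
print("can",plane("top",(440.2,240),134)); x=plane("top",(440.2,240),134); print(proj("side",x),proj("side",x*[1,1,0]), proj("top",x*[1,1,0]))
for n,p in dict(TR=(329.5,178),BL=(176.2,246.5),BR=(315.5,269.5)).items(): print(n,plane("top",p,12))
print("green",plane("top",(245,120),110),"blue",plane("top",(112,265),110))
cap=(d["t"][190:216,88:116].max(2)); print(cap)
crop("side","c5",270,95,60,80,7,d["s"]); 
crop("top","c6",85,180,65,85,7,d["t"])
a=cv2.imread("pics/c5.png");b=cv2.imread("pics/c6.png");h=max(len(a),len(b));f=lambda i:cv2.copyMakeBorder(i,0,h-len(i),0,0,0)
m=np.hstack([f(a)[:600],f(b)[:600]]);cv2.imwrite("pics/c7.png",m[:,:800]);print(m.shape,a.shape)
E
```

```text
mat [619.  142.2  11.9] [np.float64(0.1676784320577316), np.float64(0.16767843205795077)] [618.9 141.7  15. ] [618.8 146.7  15. ]
cup [ 579.5 -125.6  126.7] [np.float64(0.18528425312227415), np.float64(0.1852842531222908)] [ 579.3 -125.5  127. ] [ 579.7 -124.9  127. ]
yellow [ 576.1 -315.5  107. ] [np.float64(0.4427346622906216), np.float64(0.44273466229073577)] [ 576.3 -314.7  110. ] [ 575.8 -307.3  110. ]
ped [ 424.4 -297.8   68.4] [np.float64(0.21280681923936898), np.float64(0.21280681923927927)] [ 424.8 -297.4   70. ] [ 424.8 -293.7   70. ]
pink [559.2 356.  170. ] [np.float64(0.049585524295917734), np.float64(0.04958552429594125)] [559.  353.4 176. ] [559.9 364.8 176. ]
can [ 486.2 -439.3  134. ]
[298.4 131.6] [297. 167.] [419.5 238.6]
TR [ 646.9 -189.    12. ]
BL [455.2 220.4  12. ]
BR [ 399.2 -153.8   12. ]
green [774.3  35.7 110. ] blue [413.  349.9 110. ]
[[142 142 142 143 142 142 142 141 141 141 142 141 142 142 142 142 142 141
  140 141 140 140 139 137 137 136 137 138]
 [142 143 142 142 143 142 142 142 141 140 141 141 141 142 141 141 140 138
  138 138 138 137 134 129 124 12
[... 2147 characters left out ...]
137 128 116 103  88  72  62  61  62  65  67
   69  71  71  71  73  79  94 104 107 108]
 [141 141 141 141 141 141 140 140 136 127 115 102  88  76  71  69  70  71
   72  70  71  71  71  77  91 102 106 107]
 [141 141 141 141 141 141 141 141 140 135 126 113  99  85  73  71  71  70
   71  72  71  72  72  74  83  96 104 104]
 [141 141 141 141 141 141 141 141 141 140 135 124 110  93  78  71  71  71
   71  71  71  72  72  73  79  92  99  95]
 [141 141 141 141 141 141 141 141 141 141 140 135 123 107  90  78  72  71
   71  71  72  72  72  74  80  87  89  82]
 [141 141 141 141 141 141 141 141 141 141 141 139 135 125 110  95  81  76
   73  73  72  72  71  72  74  76  75  71]]
(595, 875, 3) (560, 420, 3)
```

View pics/c7.png

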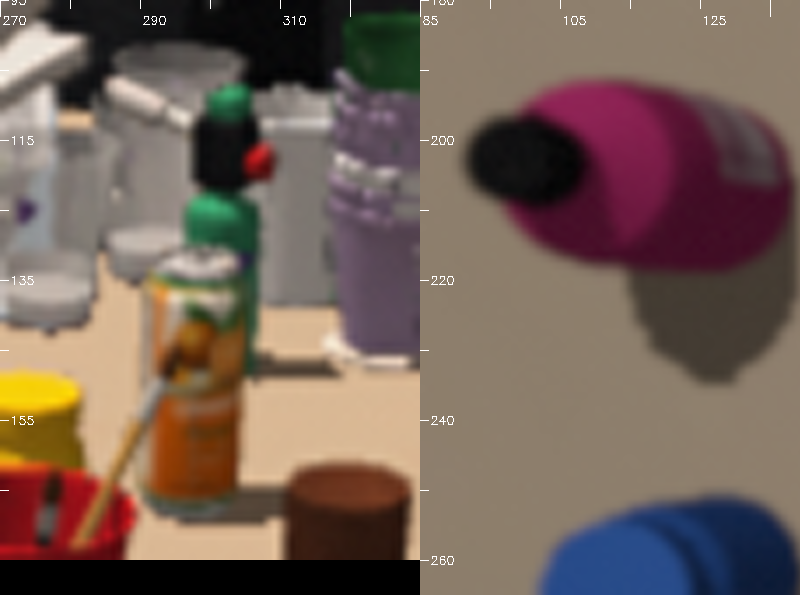

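Triangulated heights agree with the text: mat about 12, cup 127, yellow 107, pedestal 68 and can 134 mm. The c7 crop shows the can lid at side (298,132.4) and the pink cap's top disc at top-view (97.7,202.6).

Targets in world x, y:
- **Pedestal:** from (424.5,-297.8) to the mat (619,142).
- **Pink:** to (599,8).
- **Yellow:** to (470.6,27).
- **Can:** picked from (486,-439).

I start with the pedestal.

Call:
{"api": "arm_command", "payload": {
  "delta_pos": [
    [0.1,0.12,0],
    [0.2,0.25,0],
    [0.3,0.38,0],
    [0.4,0.51,0],
    [0.47,0.595,0]
  ],
  "delta_rot": [
    [0,0,0],
    [0,0,0],
    [0,0,0],
    [0,0,0],
    [0,0,0]
  ],
  "claw": [0,0,0,0,0]
}}

```text
t: 0.62
eef_pos: [308.6, -444.2, 214.7]
tcp_rot: [-3.141, -0.0, 0.309]
ft_force: [0.3, -1.4, -0.4]
opening: 0.935
grip_force: 0.0
```

Call:
{"api": "arm_command", "payload": {
  "delta_pos": [
    [0.1,0.12,0],
    [0.2,0.25,0],
    [0.3,0.38,0],
    [0.4,0.51,0],
    [0.468,0.595,0]
  ],
  "delta_rot": [
    [0,0,0],
    [0,0,0],
    [0,0,0],
    [0,0,0],
    [0,0,0]
  ],
  "claw": [0,0,0,0,0]
}}

```text
t: 1.03
eef_pos: [425.8, -295.2, 214.7]
tcp_rot: [-3.141, -0.0, 0.31]
ft_force: [-0.2, -0.1, 0.6]
opening: 1.004
grip_force: 0.0
```

```bash
python3 - <<'E'
from h import *
np.set_printoptions(suppress=True,precision=1)
print(tri((97.7,202.6),(291,250.7)),plane("top",(97.7,202.6),176),plane("side",(291,250.7),176))
print(proj("top",(560,360,0)),proj("side",(560,360,0)),plane("side",(259,255.6),15),plane("top",(288,200),192))
E
```

```text
(array([559.8, 361.4, 173.7]), [np.float64(0.12724485266516725), np.float64(0.12724485266538302)]) [559.7 360.4 176. ] [559.9 364.8 176. ]
[126.8 206.8] [288.  324.4] [618.8 146.7  15. ] [571.9 -70.7 192. ]
```

Call:
{"api": "arm_command", "payload": {
  "delta_pos": [
    [-0.005,-0.01,-0.15],
    [-0.005,-0.01,-0.3],
    [-0.005,-0.01,-0.46],
    [-0.005,-0.01,-0.62],
    [-0.005,-0.01,-0.757]
  ],
  "delta_rot": [
    [0,0,0],
    [0,0,0],
    [0,0,0],
    [0,0,0],
    [0,0,0]
  ],
  "claw": [0,0,0,0,0]
}}

```text
t: 1.45
eef_pos: [422.9, -300.0, 23.3]
tcp_rot: [-3.141, 0.0, 0.309]
ft_force: [0.9, -0.8, -0.1]
opening: 0.996
grip_force: 0.0
```

Call:
{"api": "arm_command", "payload": {
  "delta_pos": [
    [0,0,0],
    [0,0,0],
    [0,0,0],
    [0,0,0],
    [0,0,0]
  ],
  "delta_rot": [
    [0,0,0],
    [0,0,0],
    [0,0,0],
    [0,0,0],
    [0,0,0]
  ],
  "claw": [1,1,1,1,1]
}}

```text
t: 1.87
eef_pos: [423.9, -301.1, 27.5]
tcp_rot: [3.139, -0.002, 0.309]
ft_force: [0.0, -0.0, -0.2]
opening: 0.708
grip_force: 0.0
```

Call:
{"api": "arm_command", "payload": {
  "delta_pos": [
    [0,0,0],
    [0,0,0],
    [0,0,0],
    [0,0,0],
    [0,0,0]
  ],
  "delta_rot": [
    [0,0,0],
    [0,0,0],
    [0,0,0],
    [0,0,0],
    [0,0,0]
  ],
  "claw": [1,1,1,1,1]
}}

```text
t: 2.28
eef_pos: [423.6, -300.8, 26.9]
tcp_rot: [3.14, -0.001, 0.309]
ft_force: [-0.9, 1.1, 11.1]
opening: 0.617
grip_force: 30.0
```

Call:
{"api": "arm_command", "payload": {
  "delta_pos": [
    [0,0,0.06],
    [0,0,0.18],
    [0,0,0.32],
    [0,0.02,0.48],
    [0,0.1,0.6]
  ],
  "delta_rot": [
    [0,0,0],
    [0,0,0],
    [0,0,0],
    [0,0,0],
    [0,0,0]
  ],
  "claw": [1,1,1,1,1]
}}

```text
t: 2.7
eef_pos: [423.6, -277.0, 178.7]
tcp_rot: [3.138, -0.002, 0.307]
ft_force: [0.0, -0.1, -2.0]
opening: 0.621
grip_force: 30.0
```

Call:
{"api": "arm_command", "payload": {
  "delta_pos": [
    [0,0.12,0],
    [0,0.26,0],
    [0,0.4,0],
    [0,0.56,0],
    [0,0.72,0]
  ],
  "delta_rot": [
    [0,0,0],
    [0,0,0],
    [0,0,0],
    [0,0,0],
    [0,0,0]
  ],
  "claw": [1,1,1,1,1]
}}

```text
t: 3.12
eef_pos: [422.7, -94.0, 176.0]
tcp_rot: [3.141, -0.001, 0.308]
ft_force: [0.6, 0.0, -2.0]
opening: 0.624
grip_force: 30.0
```

Call:
{"api": "arm_command", "payload": {
  "delta_pos": [
    [0.06,0.14,0],
    [0.14,0.26,0],
    [0.24,0.36,0],
    [0.34,0.46,0],
    [0.44,0.54,0]
  ],
  "delta_rot": [
    [0,0,0],
    [0,0,0],
    [0,0,0],
    [0,0,0],
    [0,0,0]
  ],
  "claw": [1,1,1,1,1]
}}

```text
t: 3.53
eef_pos: [533.9, 41.7, 176.1]
tcp_rot: [3.141, -0.001, 0.31]
ft_force: [0.8, -0.7, -2.1]
opening: 0.621
grip_force: 30.0
```

Call:
{"api": "arm_command", "payload": {
  "delta_pos": [
    [0.09,0.1,0],
    [0.18,0.22,0],
    [0.26,0.32,0],
    [0.32,0.38,0],
    [0.34,0.4,0]
  ],
  "delta_rot": [
    [0,0,0],
    [0,0,0],
    [0,0,0],
    [0,0,0],
    [0,0,0]
  ],
  "claw": [1,1,1,1,1]
}}

```text
t: 3.95
eef_pos: [619.5, 141.9, 175.5]
tcp_rot: [-3.142, -0.001, 0.311]
ft_force: [-0.2, 0.3, -1.9]
opening: 0.62
grip_force: 30.0
```

```bash
python3 - <<'E'
from h import *
s=state();print(s["eef_pos"].round(1),s["tcp_rot"].round(3),s["opening"],s["grip_force"],s["ft_force"])
crop("side","p1",170,140,190,150,4)
E
```

```text
[619.5 141.9 175.5] [-3.142e+00 -1.000e-03  3.110e-01] 0.6198616856088469 29.99742239713669 [-0.17002651  0.33000399 -1.93205365]
```

View pics/p1.png

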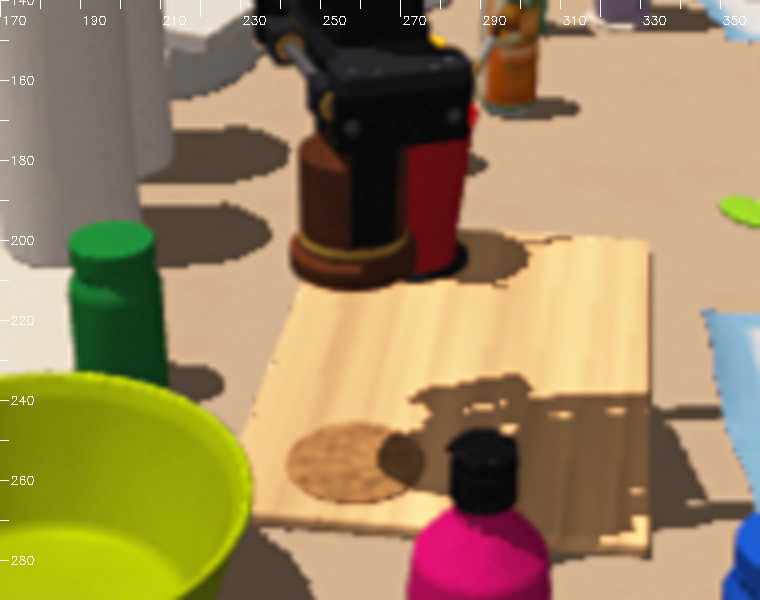

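The pedestal hangs upright, with its flange centred at u≈258.1 and the column at about 258.7. I'll compare that with the expected projection.

```bash
python3 - <<'E'
from h import *
for x in (609,619,629): print(x,proj("side",(x,142,155)),proj("side",(x,142-33,149)))
print(proj("side",(619,142,15)),proj("side",(619,142,12)))
E
```

```text
609 [263.09203892 202.55150931] [263.12151107 198.28279956]
619 [258.61335931 202.54795166] [258.79166778 198.27713517]
629 [254.12984782 202.54439017] [254.45730848 198.27146487]
[258.94149213 254.47301154] [258.94805213 255.51109236]
```

Call:
{"api": "arm_command", "payload": {
  "delta_pos": [
    [0,0,-0.12],
    [0,0,-0.26],
    [0,0,-0.38],
    [0,0,-0.46],
    [0,0,-0.49]
  ],
  "delta_rot": [
    [0,0,0],
    [0,0,0],
    [0,0,0],
    [0,0,0],
    [0,0,0]
  ],
  "claw": [1,1,1,1,1]
}}

```text
t: 4.42
eef_pos: [616.1, 138.3, 50.3]
tcp_rot: [-3.141, 0.005, 0.308]
ft_force: [-0.7, 0.8, -1.8]
opening: 0.617
grip_force: 30.0
```

Call:
{"api": "arm_command", "payload": {
  "delta_pos": [
    [0,0,-0.01],
    [0,0,-0.02],
    [0,0,-0.03],
    [0,0,-0.036],
    [0,0,-0.04]
  ],
  "delta_rot": [
    [0,0,0],
    [0,0,0],
    [0,0,0],
    [0,0,0],
    [0,0,0]
  ],
  "claw": [1,1,1,1,1]
}}

```text
t: 4.83
eef_pos: [618.6, 139.5, 43.8]
tcp_rot: [3.141, -0.001, 0.309]
ft_force: [0.4, -0.2, -1.6]
opening: 0.618
grip_force: 30.0
```

Call:
{"api": "arm_command", "payload": {
  "delta_pos": [
    [0,0.004,-0.004],
    [0,0.004,-0.006],
    [0,0.004,-0.008],
    [0,0.004,-0.008],
    [0,0.004,-0.008]
  ],
  "delta_rot": [
    [0,0,0],
    [0,0,0],
    [0,0,0],
    [0,0,0],
    [0,0,0]
  ],
  "claw": [1,1,1,1,1]
}}

```text
t: 5.25
eef_pos: [618.4, 140.7, 42.0]
tcp_rot: [3.141, -0.001, 0.309]
ft_force: [-3.1, 0.0, 6.8]
opening: 0.619
grip_force: 30.0
```

Contact is light (6.8 N), so I release and rise.

Call:
{"api": "arm_command", "payload": {
  "delta_pos": [
    [0,0,0],
    [0,0,0],
    [0,0,0],
    [0,0,0],
    [0,0,0]
  ],
  "delta_rot": [
    [0,0,0],
    [0,0,0],
    [0,0,0],
    [0,0,0],
    [0,0,0]
  ],
  "claw": [0,0,0,0,0]
}}

```text
t: 5.67
eef_pos: [618.2, 140.6, 40.9]
tcp_rot: [3.141, 0.0, 0.309]
ft_force: [0.9, -0.7, 0.0]
opening: 0.916
grip_force: 0.0
```

Call:
{"api": "arm_command", "payload": {
  "delta_pos": [
    [0,0,0],
    [0,0,0],
    [0,0,0.05],
    [0,0,0.2],
    [0,0,0.36]
  ],
  "delta_rot": [
    [0,0,0],
    [0,0,0],
    [0,0,0],
    [0,0,0],
    [0,0,0]
  ],
  "claw": [0,0,0,0,0]
}}

```text
t: 6.08
eef_pos: [617.3, 140.4, 131.1]
tcp_rot: [-3.141, 0.004, 0.309]
ft_force: [0.6, 0.8, 0.2]
opening: 1.001
grip_force: 0.0
```

Call:
{"api": "arm_command", "payload": {
  "delta_pos": [
    [0,0,0.16],
    [0,0,0.32],
    [0,0,0.48],
    [-0.05,0.08,0.56],
    [-0.1,0.22,0.56]
  ],
  "delta_rot": [
    [0,0,0],
    [0,0,0],
    [0,0,0],
    [0,0,0],
    [0,0,0]
  ],
  "claw": [0,0,0,0,0]
}}

```text
t: 6.5
eef_pos: [594.7, 194.1, 277.5]
tcp_rot: [3.14, -0.009, 0.305]
ft_force: [0.3, 0.6, -0.3]
opening: 0.999
grip_force: 0.0
```

Call:
{"api": "arm_command", "payload": {
  "delta_pos": [
    [-0.03,0.14,0],
    [-0.06,0.3,0],
    [-0.1,0.46,0],
    [-0.13,0.6,0],
    [-0.136,0.66,-0.02]
  ],
  "delta_rot": [
    [0,0,0],
    [0,0,0],
    [0,0,0],
    [0,0,0],
    [0,0,0]
  ],
  "claw": [0,0,0,0,0]
}}

```text
t: 6.92
eef_pos: [557.7, 364.5, 267.8]
tcp_rot: [-3.141, -0.002, 0.312]
ft_force: [0.5, 0.2, -0.6]
opening: 0.995
grip_force: 0.0
```

Call:
{"api": "arm_command", "payload": {
  "delta_pos": [
    [0,0,-0.1],
    [0,0,-0.16],
    [0,0,-0.2],
    [0,0,-0.2],
    [0,0,-0.2]
  ],
  "delta_rot": [
    [0,0,0],
    [0,0,0],
    [0,0,0],
    [0,0,0],
    [0,0,0]
  ],
  "claw": [0,0,0,0,0]
}}

```text
t: 7.33
eef_pos: [559.6, 360.1, 216.4]
tcp_rot: [3.141, 0.0, 0.308]
ft_force: [-0.5, 0.8, 0.7]
opening: 1.002
grip_force: 0.0
```

```bash
python3 - <<'E'
from h import *
s=state();print(s["eef_pos"].round(1),s["tcp_rot"].round(3))
a=read_camera("side");crop("side","a",220,190,120,150,4,a)
b=read_camera("top");crop("top","b",85,170,80,100,4,b)
A=cv2.imread("pics/a.png");B=cv2.imread("pics/b.png");B=cv2.copyMakeBorder(B,0,len(A)-len(B),0,0,0);cv2.imwrite("pics/p2.png",np.hstack([A,B])[:600])
E
```

```text
[559.6 360.1 216.4] [3.141 0.    0.308]
```

View pics/p2.png

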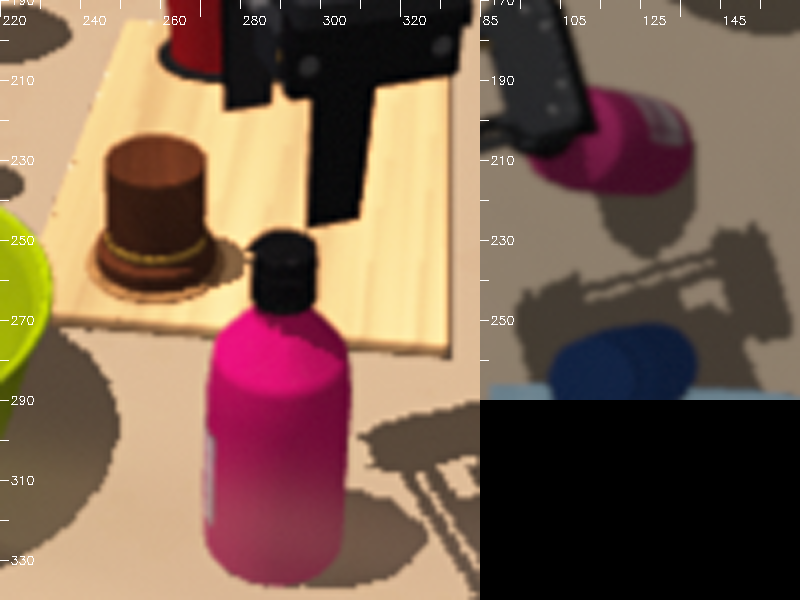

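Pedestal stands centred on the mat (flange centre u≈259), and the cap lies between the fingers. Next I descend and grip the cap.

Call:
{"api": "arm_command", "payload": {
  "delta_pos": [
    [0,0,-0.08],
    [0,0,-0.17],
    [0,0,-0.23],
    [0,0,-0.258],
    [0,0,-0.258]
  ],
  "delta_rot": [
    [0,0,0],
    [0,0,0],
    [0,0,0],
    [0,0,0],
    [0,0,0]
  ],
  "claw": [0,0,0,0,0]
}}

```text
t: 7.85
eef_pos: [559.2, 360.2, 150.8]
tcp_rot: [3.141, 0.001, 0.308]
ft_force: [0.0, -0.7, -0.8]
opening: 1.001
grip_force: 0.0
```

Call:
{"api": "arm_command", "payload": {
  "delta_pos": [
    [0,0,0],
    [0,0,0],
    [0,0,0],
    [0,0,0],
    [0,0,0]
  ],
  "delta_rot": [
    [0,0,0],
    [0,0,0],
    [0,0,0],
    [0,0,0],
    [0,0,0]
  ],
  "claw": [1,1,1,1,1]
}}

```text
t: 8.27
eef_pos: [559.4, 360.6, 152.1]
tcp_rot: [-3.142, -0.001, 0.309]
ft_force: [-0.9, 0.5, 0.3]
opening: 0.706
grip_force: 0.0
```

Call:
{"api": "arm_command", "payload": {
  "delta_pos": [
    [0,0,0],
    [0,0,0],
    [0,0,0],
    [0,0,0],
    [0,0,0]
  ],
  "delta_rot": [
    [0,0,0],
    [0,0,0],
    [0,0,0],
    [0,0,0],
    [0,0,0]
  ],
  "claw": [1,1,1,1,1]
}}

```text
t: 8.68
eef_pos: [559.2, 360.5, 151.4]
tcp_rot: [3.141, 0.0, 0.309]
ft_force: [0.9, -0.1, 0.8]
opening: 0.356
grip_force: 0.1
```

Call:
{"api": "arm_command", "payload": {
  "delta_pos": [
    [0,0,0],
    [0,0,0],
    [0,0,0],
    [0,0,0],
    [0,0,0]
  ],
  "delta_rot": [
    [0,0,0],
    [0,0,0],
    [0,0,0],
    [0,0,0],
    [0,0,0]
  ],
  "claw": [1,1,1,1,1]
}}

```text
t: 9.1
eef_pos: [559.2, 360.5, 151.4]
tcp_rot: [3.141, 0.0, 0.309]
ft_force: [0.1, 0.7, -0.7]
opening: 0.308
grip_force: 30.0
```

Call:
{"api": "arm_command", "payload": {
  "delta_pos": [
    [0,0,0.06],
    [0,0,0.16],
    [0,0,0.28],
    [0,0,0.4],
    [0,-0.04,0.5]
  ],
  "delta_rot": [
    [0,0,0],
    [0,0,0],
    [0,0,0],
    [0,0,0],
    [0,0,0]
  ],
  "claw": [1,1,1,1,1]
}}

```text
t: 9.52
eef_pos: [559.0, 351.5, 277.9]
tcp_rot: [-3.141, -0.0, 0.31]
ft_force: [0.7, -0.1, -2.6]
opening: 0.311
grip_force: 29.9
```

Call:
{"api": "arm_command", "payload": {
  "delta_pos": [
    [0,-0.08,0],
    [0.02,-0.18,0],
    [0.04,-0.3,0],
    [0.06,-0.43,0],
    [0.08,-0.56,0]
  ],
  "delta_rot": [
    [0,0,0],
    [0,0,0],
    [0,0,0],
    [0,0,0],
    [0,0,0]
  ],
  "claw": [1,1,1,1,1]
}}

```text
t: 9.93
eef_pos: [578.8, 209.3, 275.9]
tcp_rot: [3.142, 0.001, 0.31]
ft_force: [0.9, -0.1, -4.1]
opening: 0.306
grip_force: 29.9
```

Call:
{"api": "arm_command", "payload": {
  "delta_pos": [
    [0.02,-0.14,0],
    [0.04,-0.27,0],
    [0.06,-0.4,0],
    [0.07,-0.52,0],
    [0.08,-0.62,0]
  ],
  "delta_rot": [
    [0,0,0],
    [0,0,0],
    [0,0,0],
    [0,0,0],
    [0,0,0]
  ],
  "claw": [1,1,1,1,1]
}}

```text
t: 10.35
eef_pos: [598.9, 53.4, 275.9]
tcp_rot: [-3.142, 0.001, 0.308]
ft_force: [0.7, 0.2, -4.6]
opening: 0.306
grip_force: 29.9
```

Call:
{"api": "arm_command", "payload": {
  "delta_pos": [
    [0,-0.07,0],
    [0,-0.12,0],
    [0,-0.16,0],
    [0,-0.184,0],
    [0,-0.19,0]
  ],
  "delta_rot": [
    [0,0,0],
    [0,0,0],
    [0,0,0],
    [0,0,0],
    [0,0,0]
  ],
  "claw": [1,1,1,1,1]
}}

```text
t: 10.77
eef_pos: [599.2, 7.7, 276.3]
tcp_rot: [-3.142, 0.0, 0.308]
ft_force: [0.2, 0.4, -3.6]
opening: 0.306
grip_force: 29.9
```

Call:
{"api": "arm_command", "payload": {
  "delta_pos": [
    [0,0,-0.06],
    [0,0,-0.16],
    [0,0,-0.26],
    [0,0,-0.34],
    [0,0,-0.4]
  ],
  "delta_rot": [
    [0,0,0],
    [0,0,0],
    [0,0,0],
    [0,0,0],
    [0,0,0]
  ],
  "claw": [1,1,1,1,1]
}}

```text
t: 11.18
eef_pos: [598.6, 9.2, 174.6]
tcp_rot: [-3.141, 0.002, 0.31]
ft_force: [0.6, -0.2, -4.1]
opening: 0.309
grip_force: 29.9
```

```bash
python3 - <<'E'
from h import *
s=state();print(s["eef_pos"].round(1),s["tcp_rot"].round(3),s["opening"])
a=read_camera("side");crop("side","p3",210,120,150,140,5,a)
s=state();print(s["eef_pos"].round(1))
z=s["eef_pos"][2]-151.4
print(z,proj("side",(599,8.3,z)),proj("side",(599,8.3,z+60)),proj("side",(599,8.3,z+147)))
E
```

```text
[598.6   9.2 174.6] [-3.141e+00  2.000e-03  3.100e-01] 0.3093423572623688
[597.8   9.2 172.2]
20.841536806582496 [266.96528037 224.05959531] [267.05220931 204.17718972] [267.18655772 173.44899466]
```

View pics/p3.png

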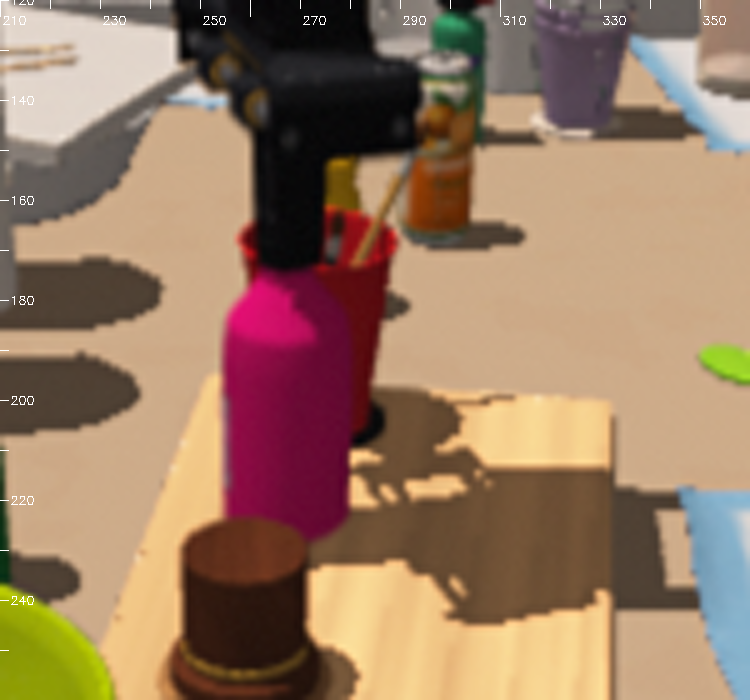

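The bottle hangs upright at u≈267.4 against the expected 267.1, so I lower it gently.

Call:
{"api": "arm_command", "payload": {
  "delta_pos": [
    [0,0,-0.01],
    [0,0,-0.02],
    [0,0,-0.03],
    [0,0,-0.036],
    [0,0,-0.04]
  ],
  "delta_rot": [
    [0,0,0],
    [0,0,0],
    [0,0,0],
    [0,0,0],
    [0,0,0]
  ],
  "claw": [1,1,1,1,1]
}}

```text
t: 11.65
eef_pos: [599.4, 8.1, 166.9]
tcp_rot: [3.141, -0.001, 0.309]
ft_force: [0.3, 0.6, -3.9]
opening: 0.312
grip_force: 29.9
```

Call:
{"api": "arm_command", "payload": {
  "delta_pos": [
    [0,0,-0.004],
    [0,0,-0.008],
    [0,0,-0.012],
    [0,0,-0.015],
    [0,0,-0.015]
  ],
  "delta_rot": [
    [0,0,0],
    [0,0,0],
    [0,0,0],
    [0,0,0],
    [0,0,0]
  ],
  "claw": [1,1,1,1,1]
}}

```text
t: 12.07
eef_pos: [599.6, 8.0, 163.4]
tcp_rot: [3.141, -0.001, 0.309]
ft_force: [-0.9, -0.0, 2.6]
opening: 0.317
grip_force: 30.0
```

Call:
{"api": "arm_command", "payload": {
  "delta_pos": [
    [0,0,0],
    [0,0,0],
    [0,0,0],
    [0,0,0],
    [0,0,0]
  ],
  "delta_rot": [
    [0,0,0],
    [0,0,0],
    [0,0,0],
    [0,0,0],
    [0,0,0]
  ],
  "claw": [0.4,0.4,0.4,0.4,0.4]
}}

```text
t: 12.48
eef_pos: [599.2, 8.0, 162.6]
tcp_rot: [3.142, 0.0, 0.309]
ft_force: [-0.7, -0.2, 0.2]
opening: 0.579
grip_force: 0.0
```

Call:
{"api": "arm_command", "payload": {
  "delta_pos": [
    [0,0,0],
    [0,0,0.05],
    [0,0,0.14],
    [0,0,0.28],
    [0,0,0.44]
  ],
  "delta_rot": [
    [0,0,0],
    [0,0,0],
    [0,0,0],
    [0,0,0],
    [0,0,0]
  ],
  "claw": [0.4,0.4,0.4,0.4,0.4]
}}

```text
t: 12.9
eef_pos: [598.5, 8.1, 272.6]
tcp_rot: [-3.14, 0.003, 0.309]
ft_force: [1.4, -0.0, -0.1]
opening: 0.598
grip_force: 0.0
```

Call:
{"api": "arm_command", "payload": {
  "delta_pos": [
    [-0.02,-0.12,0],
    [-0.04,-0.26,0],
    [-0.06,-0.4,0],
    [-0.08,-0.54,0],
    [-0.09,-0.68,0]
  ],
  "delta_rot": [
    [0,0,0],
    [0,0,0],
    [0,0,0],
    [0,0,0],
    [0,0,0]
  ],
  "claw": [0,0,0,0,0]
}}

```text
t: 13.32
eef_pos: [576.0, -163.4, 272.9]
tcp_rot: [3.141, -0.0, 0.309]
ft_force: [0.1, 0.5, -0.4]
opening: 0.897
grip_force: 0.0
```

Call:
{"api": "arm_command", "payload": {
  "delta_pos": [
    [0,-0.14,0],
    [0,-0.28,0],
    [0,-0.42,0],
    [0,-0.55,0],
    [0,-0.613,0]
  ],
  "delta_rot": [
    [0,0,0],
    [0,0,0],
    [0,0,0],
    [0,0,0],
    [0,0,0]
  ],
  "claw": [0,0,0,0,0]
}}

```text
t: 13.73
eef_pos: [576.2, -318.7, 272.2]
tcp_rot: [3.141, 0.0, 0.307]
ft_force: [-0.4, 1.0, 0.2]
opening: 1.001
grip_force: 0.0
```

Call:
{"api": "arm_command", "payload": {
  "delta_pos": [
    [0,0,-0.1],
    [0,0,-0.25],
    [0,0,-0.4],
    [0,0,-0.5],
    [0,0,-0.56]
  ],
  "delta_rot": [
    [0,0,0],
    [0,0,0],
    [0,0,0],
    [0,0,0],
    [0,0,0]
  ],
  "claw": [0,0,0,0,0]
}}

```text
t: 14.15
eef_pos: [575.7, -314.0, 129.2]
tcp_rot: [-3.138, 0.003, 0.309]
ft_force: [-0.4, 0.0, 0.6]
opening: 1.0
grip_force: 0.0
```

```bash
python3 - <<'E'
from h import *
s=state();print(s["eef_pos"].round(1),s["tcp_rot"].round(3),s["opening"])
crop("top","p4",170,130,260,140,3)
E
```

```text
[ 575.7 -314.   129.2] [-3.138e+00  3.000e-03  3.090e-01] 0.9999048468978043
```

View pics/p4.png

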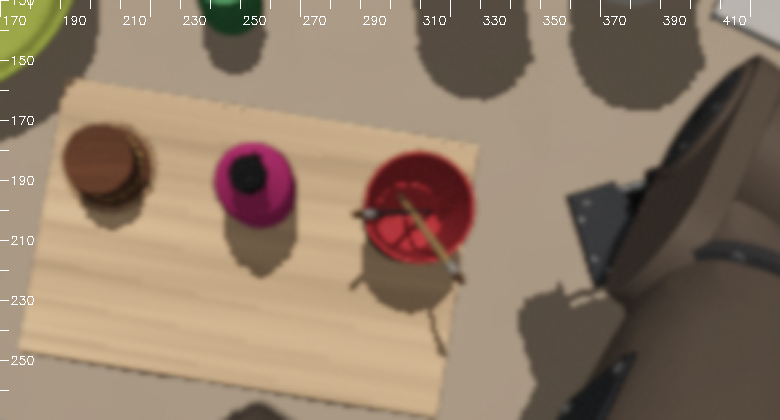

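Pink stands on the board (cap ≈(252.7,188)), with the pedestal on the mat. Next I descend on the yellow jar.

Call:
{"api": "arm_command", "payload": {
  "delta_pos": [
    [0,0,-0.1],
    [0,0,-0.22],
    [0,0,-0.32],
    [0,0,-0.36],
    [0,0,-0.36]
  ],
  "delta_rot": [
    [0,0,0],
    [0,0,0],
    [0,0,0],
    [0,0,0],
    [0,0,0]
  ],
  "claw": [0,0,0,0,0]
}}

```text
t: 14.62
eef_pos: [576.2, -314.5, 41.0]
tcp_rot: [-3.139, 0.002, 0.309]
ft_force: [-0.1, -0.0, 0.3]
opening: 0.999
grip_force: 0.0
```

Call:
{"api": "arm_command", "payload": {
  "delta_pos": [
    [0,0,0],
    [0,0,0],
    [0,0,0],
    [0,0,0],
    [0,0,0]
  ],
  "delta_rot": [
    [0,0,0],
    [0,0,0],
    [0,0,0],
    [0,0,0],
    [0,0,0]
  ],
  "claw": [1,1,1,1,1]
}}

```text
t: 15.03
eef_pos: [577.0, -315.4, 43.7]
tcp_rot: [3.14, -0.001, 0.309]
ft_force: [0.1, -0.3, -0.2]
opening: 0.707
grip_force: 0.0
```

Call:
{"api": "arm_command", "payload": {
  "delta_pos": [
    [0,0,0],
    [0,0,0],
    [0,0,0],
    [0,0,0],
    [0,0,0]
  ],
  "delta_rot": [
    [0,0,0],
    [0,0,0],
    [0,0,0],
    [0,0,0],
    [0,0,0]
  ],
  "claw": [1,1,1,1,1]
}}

```text
t: 15.45
eef_pos: [576.9, -315.3, 43.2]
tcp_rot: [3.141, -0.0, 0.309]
ft_force: [-1.0, 2.0, 5.5]
opening: 0.625
grip_force: 30.0
```

```bash
python3 - <<'E'
from h import *
s=state();print(s["eef_pos"].round(1),s["opening"],s["grip_force"])
for p in((252.2,187.8),(253,188.2)):print(plane("top",p,188))
E
```

```text
[ 576.9 -315.3   43.2] 0.6250500538958935 30.001225685700774
[598.35418315  10.31260489 188.        ]
[597.48035581   8.49263761 188.        ]
```

Call:
{"api": "arm_command", "payload": {
  "delta_pos": [
    [0,0,0.06],
    [0,0,0.18],
    [-0.04,0,0.32],
    [-0.12,0,0.48],
    [-0.2,0,0.6]
  ],
  "delta_rot": [
    [0,0,0],
    [0,0,0],
    [0,0,0],
    [0,0,0],
    [0,0,0]
  ],
  "claw": [1,1,1,1,1]
}}

```text
t: 15.87
eef_pos: [526.4, -315.0, 194.0]
tcp_rot: [-3.142, 0.0, 0.309]
ft_force: [0.1, -1.1, -1.8]
opening: 0.626
grip_force: 30.0
```

Call:
{"api": "arm_command", "payload": {
  "delta_pos": [
    [-0.09,0.06,0.03],
    [-0.18,0.14,0.06],
    [-0.24,0.26,0.06],
    [-0.26,0.4,0.06],
    [-0.26,0.56,0.06]
  ],
  "delta_rot": [
    [0,0,0],
    [0,0,0],
    [0,0,0],
    [0,0,0],
    [0,0,0]
  ],
  "claw": [1,1,1,1,1]
}}

```text
t: 16.28
eef_pos: [460.1, -174.6, 207.7]
tcp_rot: [3.142, 0.0, 0.306]
ft_force: [0.9, 0.2, -1.0]
opening: 0.623
grip_force: 30.0
```

Call:
{"api": "arm_command", "payload": {
  "delta_pos": [
    [0,0.14,0],
    [0,0.28,0],
    [0,0.42,0],
    [0,0.54,0],
    [0,0.64,0]
  ],
  "delta_rot": [
    [0,0,0],
    [0,0,0],
    [0,0,0],
    [0,0,0],
    [0,0,0]
  ],
  "claw": [1,1,1,1,1]
}}

```text
t: 16.7
eef_pos: [461.1, -13.2, 207.5]
tcp_rot: [-3.141, 0.0, 0.309]
ft_force: [0.2, -0.9, -2.4]
opening: 0.625
grip_force: 30.0
```

Call:
{"api": "arm_command", "payload": {
  "delta_pos": [
    [0.02,0.08,-0.05],
    [0.032,0.14,-0.12],
    [0.032,0.168,-0.22],
    [0.032,0.168,-0.34],
    [0.032,0.168,-0.44]
  ],
  "delta_rot": [
    [0,0,0],
    [0,0,0],
    [0,0,0],
    [0,0,0],
    [0,0,0]
  ],
  "claw": [1,1,1,1,1]
}}

```text
t: 17.12
eef_pos: [469.3, 27.5, 96.2]
tcp_rot: [3.142, 0.0, 0.31]
ft_force: [0.6, -0.7, -3.0]
opening: 0.625
grip_force: 30.0
```

Call:
{"api": "arm_command", "payload": {
  "delta_pos": [
    [0,0,-0.04],
    [0,0,-0.08],
    [0,0,-0.11],
    [0,0,-0.13],
    [0,0,-0.14]
  ],
  "delta_rot": [
    [0,0,0],
    [0,0,0],
    [0,0,0],
    [0,0,0],
    [0,0,0]
  ],
  "claw": [1,1,1,1,1]
}}

```text
t: 17.53
eef_pos: [469.6, 26.8, 62.2]
tcp_rot: [-3.141, 0.001, 0.309]
ft_force: [-0.2, 0.2, -2.4]
opening: 0.622
grip_force: 30.0
```

Contact is expected at about z 55.

Call:
{"api": "arm_command", "payload": {
  "delta_pos": [
    [0,0,-0.008],
    [0,0,-0.016],
    [0,0,-0.022],
    [0,0,-0.026],
    [0,0,-0.026]
  ],
  "delta_rot": [
    [0,0,0],
    [0,0,0],
    [0,0,0],
    [0,0,0],
    [0,0,0]
  ],
  "claw": [1,1,1,1,1]
}}

```text
t: 17.95
eef_pos: [469.8, 26.8, 56.2]
tcp_rot: [3.141, -0.0, 0.309]
ft_force: [0.5, 1.0, -2.6]
opening: 0.623
grip_force: 30.0
```

Call:
{"api": "arm_command", "payload": {
  "delta_pos": [
    [0,0,-0.003],
    [0,0,-0.006],
    [0,0,-0.007],
    [0,0,-0.007],
    [0,0,-0.007]
  ],
  "delta_rot": [
    [0,0,0],
    [0,0,0],
    [0,0,0],
    [0,0,0],
    [0,0,0]
  ],
  "claw": [1,1,1,1,1]
}}

```text
t: 18.37
eef_pos: [469.9, 26.8, 55.2]
tcp_rot: [3.141, -0.001, 0.309]
ft_force: [-2.4, 0.1, 9.9]
opening: 0.622
grip_force: 30.0
```

Call:
{"api": "arm_command", "payload": {
  "delta_pos": [
    [0,0,0],
    [0,0,0],
    [0,0,0],
    [0,0,0],
    [0,0,0]
  ],
  "delta_rot": [
    [0,0,0],
    [0,0,0],
    [0,0,0],
    [0,0,0],
    [0,0,0]
  ],
  "claw": [0,0,0,0,0]
}}

```text
t: 18.78
eef_pos: [469.7, 26.8, 54.4]
tcp_rot: [3.141, 0.0, 0.309]
ft_force: [0.4, -0.1, -0.2]
opening: 0.915
grip_force: 0.0
```

Call:
{"api": "arm_command", "payload": {
  "delta_pos": [
    [0,0,0],
    [0,0,0.06],
    [0,0,0.2],
    [0,0,0.36],
    [0,0,0.52]
  ],
  "delta_rot": [
    [0,0,0],
    [0,0,0],
    [0,0,0],
    [0,0,0],
    [0,0,0]
  ],
  "claw": [0,0,0,0,0]
}}

```text
t: 19.2
eef_pos: [469.1, 26.8, 185.7]
tcp_rot: [-3.141, 0.002, 0.309]
ft_force: [0.9, 0.6, 0.2]
opening: 1.004
grip_force: 0.0
```

Call:
{"api": "arm_command", "payload": {
  "delta_pos": [
    [0,-0.06,0.12],
    [0,-0.18,0.2],
    [0,-0.32,0.22],
    [0,-0.48,0.22],
    [0,-0.64,0.22]
  ],
  "delta_rot": [
    [0,0,0],
    [0,0,0],
    [0,0,0],
    [0,0,0],
    [0,0,0]
  ],
  "claw": [0,0,0,0,0]
}}

```text
t: 19.62
eef_pos: [469.5, -134.6, 240.2]
tcp_rot: [3.14, -0.001, 0.31]
ft_force: [0.7, -0.3, -0.0]
opening: 1.0
grip_force: 0.0
```

Call:
{"api": "arm_command", "payload": {
  "delta_pos": [
    [0.01,-0.16,0],
    [0.02,-0.32,0],
    [0.04,-0.48,0],
    [0.05,-0.64,0],
    [0.06,-0.8,0]
  ],
  "delta_rot": [
    [0,0,0],
    [0,0,0],
    [0,0,0],
    [0,0,0],
    [0,0,0]
  ],
  "claw": [0,0,0,0,0]
}}

```text
t: 20.03
eef_pos: [484.4, -335.2, 239.3]
tcp_rot: [-3.141, 0.0, 0.309]
ft_force: [1.0, 0.6, 0.7]
opening: 1.001
grip_force: 0.0
```

Call:
{"api": "arm_command", "payload": {
  "delta_pos": [
    [0,-0.15,0],
    [0,-0.28,0],
    [0,-0.36,0],
    [0.005,-0.42,-0.04],
    [0.005,-0.424,-0.1]
  ],
  "delta_rot": [
    [0,0,0],
    [0,0,0],
    [0,0,0],
    [0,0,0],
    [0,0,0]
  ],
  "claw": [0,0,0,0,0]
}}

```text
t: 20.45
eef_pos: [486.0, -441.9, 214.1]
tcp_rot: [3.139, -0.001, 0.307]
ft_force: [-0.1, 0.1, -0.4]
opening: 0.998
grip_force: 0.0
```

Call:
{"api": "arm_command", "payload": {
  "delta_pos": [
    [0,0,-0.1],
    [0,0,-0.14],
    [0,0,-0.16],
    [0,0,-0.16],
    [0,0,-0.16]
  ],
  "delta_rot": [
    [0,0,0],
    [0,0,0],
    [0,0,0],
    [0,0,0],
    [0,0,0]
  ],
  "claw": [0,0,0,0,0]
}}

```text
t: 20.87
eef_pos: [486.4, -439.0, 175.0]
tcp_rot: [3.141, -0.0, 0.309]
ft_force: [-0.4, -0.4, 0.2]
opening: 0.996
grip_force: 0.0
```

```bash
python3 - <<'E'
from h import *
s=state();print(s["eef_pos"].round(1),s["opening"],s["grip_force"])
a=read_camera("side");np.save("s1.npy",a);np.save("t1.npy",read_camera("top"));crop("side","p5",210,90,150,150,4,a)
E
```

```text
[ 486.4 -439.   175. ] 0.9963176737907014 0.0
```

View pics/p5.png

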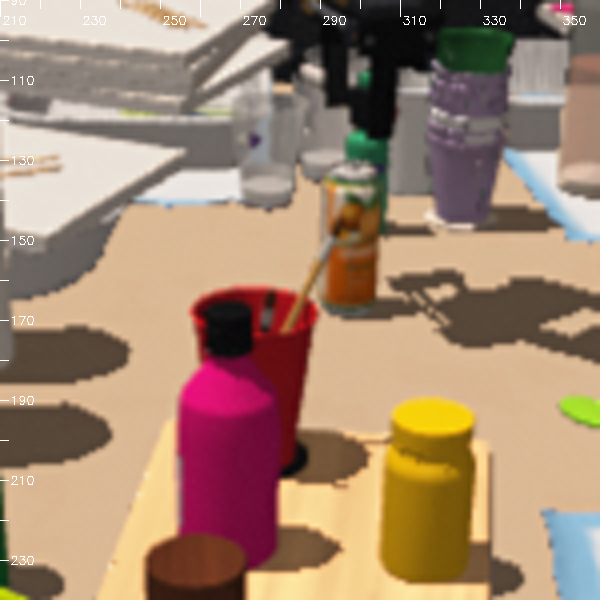

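Pink and yellow stand upright, and the can is below the gripper at (297,160). I descend, grip and lift.

Call:
{"api": "arm_command", "payload": {
  "delta_pos": [
    [0,0,-0.1],
    [0,0,-0.22],
    [0,0,-0.32],
    [0,0,-0.376],
    [0,0,-0.376]
  ],
  "delta_rot": [
    [0,0,0],
    [0,0,0],
    [0,0,0],
    [0,0,0],
    [0,0,0]
  ],
  "claw": [0,0,0,0,0]
}}

```text
t: 21.38
eef_pos: [485.3, -438.4, 78.2]
tcp_rot: [-3.138, 0.001, 0.309]
ft_force: [-0.8, 0.1, 0.5]
opening: 1.001
grip_force: 0.0
```

Call:
{"api": "arm_command", "payload": {
  "delta_pos": [
    [0,0,0],
    [0,0,0],
    [0,0,0],
    [0,0,0],
    [0,0,0]
  ],
  "delta_rot": [
    [0,0,0],
    [0,0,0],
    [0,0,0],
    [0,0,0],
    [0,0,0]
  ],
  "claw": [1,1,1,1,1]
}}

```text
t: 21.8
eef_pos: [486.2, -439.4, 81.4]
tcp_rot: [3.14, -0.001, 0.309]
ft_force: [-0.2, -0.6, 0.3]
opening: 0.706
grip_force: 0.0
```

Call:
{"api": "arm_command", "payload": {
  "delta_pos": [
    [0,0,0],
    [0,0,0],
    [0,0,0],
    [0,0,0],
    [0,0,0]
  ],
  "delta_rot": [
    [0,0,0],
    [0,0,0],
    [0,0,0],
    [0,0,0],
    [0,0,0]
  ],
  "claw": [1,1,1,1,1]
}}

```text
t: 22.22
eef_pos: [486.0, -439.3, 80.6]
tcp_rot: [3.141, -0.0, 0.309]
ft_force: [-0.8, 0.6, 2.3]
opening: 0.541
grip_force: 29.9
```

```bash
python3 - <<'E'
from h import *
s=state();print(s["eef_pos"].round(1),s["opening"],s["grip_force"])
# pedestal top in pic p5/top1
t=np.load("t1.npy");crop("top","p6",180,150,150,110,5,t)
E
```

```text
[ 486.  -439.3   80.6] 0.5408382236968583 29.87198056653142
```

View pics/p6.png

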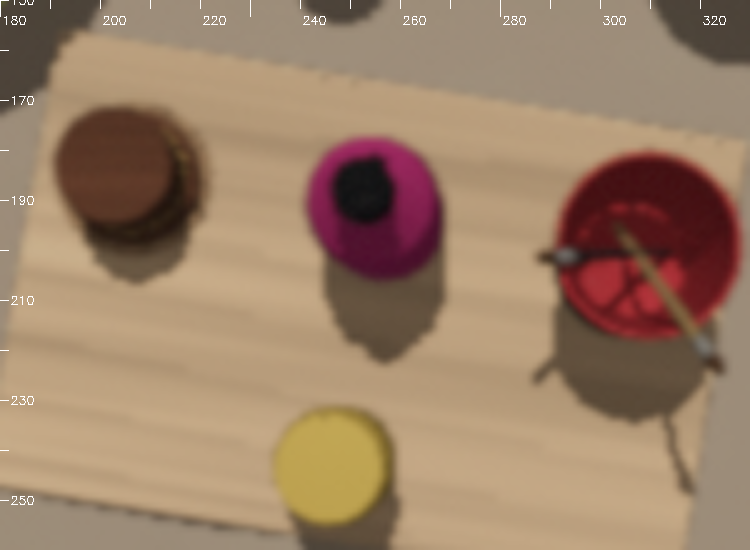

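Pedestal top is at (202.8,182.7) and the yellow lid at (246.1,243.3). Lifting the can and carrying it over at TCP z ≈ 310.

Call:
{"api": "arm_command", "payload": {
  "delta_pos": [
    [0,0,0.06],
    [0,0,0.18],
    [0,0,0.32],
    [0,0,0.48],
    [0,0,0.62]
  ],
  "delta_rot": [
    [0,0,0],
    [0,0,0],
    [0,0,0],
    [0,0,0],
    [0,0,0]
  ],
  "claw": [1,1,1,1,1]
}}

```text
t: 22.63
eef_pos: [485.8, -439.0, 237.3]
tcp_rot: [-3.141, 0.0, 0.309]
ft_force: [0.9, -0.5, -1.1]
opening: 0.541
grip_force: 29.9
```

Call:
{"api": "arm_command", "payload": {
  "delta_pos": [
    [0,0.04,0.12],
    [0,0.12,0.22],
    [0.02,0.24,0.3],
    [0.05,0.36,0.3],
    [0.08,0.5,0.3]
  ],
  "delta_rot": [
    [0,0,0],
    [0,0,0],
    [0,0,0],
    [0,0,0],
    [0,0,0]
  ],
  "claw": [1,1,1,1,1]
}}

```text
t: 23.05
eef_pos: [505.9, -313.6, 311.4]
tcp_rot: [3.14, -0.001, 0.308]
ft_force: [0.8, -0.3, -2.4]
opening: 0.546
grip_force: 29.9
```

Call:
{"api": "arm_command", "payload": {
  "delta_pos": [
    [0.03,0.14,0],
    [0.06,0.28,0],
    [0.1,0.42,0],
    [0.13,0.56,0],
    [0.16,0.7,0]
  ],
  "delta_rot": [
    [0,0,0],
    [0,0,0],
    [0,0,0],
    [0,0,0],
    [0,0,0]
  ],
  "claw": [1,1,1,1,1]
}}

```text
t: 23.47
eef_pos: [545.9, -137.4, 310.1]
tcp_rot: [-3.141, 0.001, 0.309]
ft_force: [0.5, 0.8, -1.7]
opening: 0.542
grip_force: 29.9
```

Call:
{"api": "arm_command", "payload": {
  "delta_pos": [
    [0.03,0.14,0],
    [0.08,0.28,0],
    [0.12,0.42,0],
    [0.16,0.54,0],
    [0.2,0.64,0]
  ],
  "delta_rot": [
    [0,0,0],
    [0,0,0],
    [0,0,0],
    [0,0,0],
    [0,0,0]
  ],
  "claw": [1,1,1,1,1]
}}

```text
t: 23.88
eef_pos: [595.9, 23.2, 310.1]
tcp_rot: [-3.141, 0.001, 0.31]
ft_force: [-0.0, -1.1, -1.8]
opening: 0.544
grip_force: 29.9
```

Call:
{"api": "arm_command", "payload": {
  "delta_pos": [
    [0.04,0.12,0],
    [0.08,0.24,0],
    [0.088,0.34,0],
    [0.088,0.44,0],
    [0.088,0.48,0]
  ],
  "delta_rot": [
    [0,0,0],
    [0,0,0],
    [0,0,0],
    [0,0,0],
    [0,0,0]
  ],
  "claw": [1,1,1,1,1]
}}

```text
t: 24.3
eef_pos: [617.6, 143.6, 309.7]
tcp_rot: [-3.141, 0.001, 0.311]
ft_force: [-0.1, 0.2, -2.0]
opening: 0.544
grip_force: 29.9
```

```bash
python3 - <<'E'
from h import *
s=state();print(s["eef_pos"].round(1),s["opening"],s["grip_force"])
print("ped",plane("top",(202.8,182.7),85),"yel",plane("top",(246.1,243.3),122),"pink",plane("top",(252.6,187.7),188))
E
```

```text
[617.6 143.6 309.7] 0.5440093976218395 29.861480849795043
ped [619.64119249 140.42351794  85.        ] yel [470.77499349  26.12475163 122.        ] pink [598.59643345   9.41556776 188.        ]
```

Call:
{"api": "arm_command", "payload": {
  "delta_pos": [
    [0.004,0,-0.08],
    [0.004,0,-0.2],
    [0.004,0,-0.34],
    [0.004,0,-0.46],
    [0.004,0,-0.53]
  ],
  "delta_rot": [
    [0,0,0],
    [0,0,0],
    [0,0,0],
    [0,0,0],
    [0,0,0]
  ],
  "claw": [1,1,1,1,1]
}}

```text
t: 24.72
eef_pos: [617.5, 140.1, 174.3]
tcp_rot: [-3.141, 0.004, 0.309]
ft_force: [-0.0, -0.1, -1.4]
opening: 0.541
grip_force: 29.9
```

Call:
{"api": "arm_command", "payload": {
  "delta_pos": [
    [0,0,-0.01],
    [0,0,-0.02],
    [0,0,-0.03],
    [0,0,-0.03],
    [0,0,-0.03]
  ],
  "delta_rot": [
    [0,0,0],
    [0,0,0],
    [0,0,0],
    [0,0,0],
    [0,0,0]
  ],
  "claw": [1,1,1,1,1]
}}

```text
t: 25.13
eef_pos: [619.4, 140.8, 171.6]
tcp_rot: [3.141, -0.002, 0.309]
ft_force: [0.3, 1.1, -2.5]
opening: 0.539
grip_force: 29.9
```

```bash
python3 - <<'E'
from h import *
s=state();print(s["eef_pos"].round(1),s["tcp_rot"].round(3),s["opening"],s["ft_force"].round(1))
crop("side","p7",200,130,150,150,4)
E
```

```text
[619.4 140.8 171.6] [ 3.141e+00 -2.000e-03  3.090e-01] 0.5387354928096915 [ 0.3  1.1 -2.5]
```

View pics/p7.png

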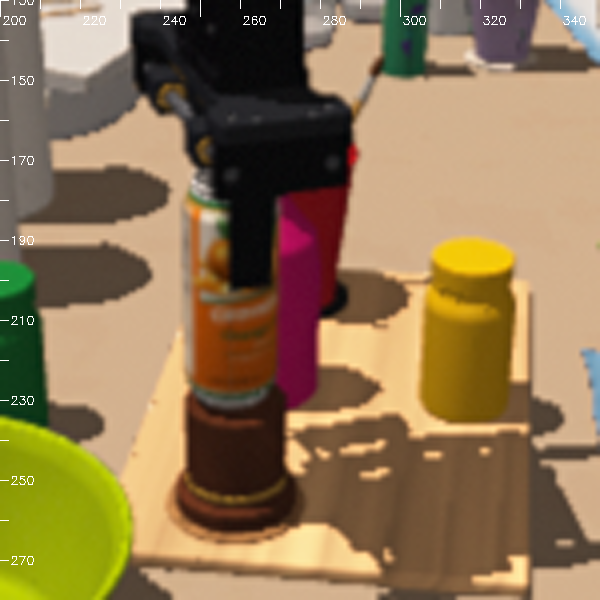

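The can is upright above the pedestal but about 1.4 px to the left, roughly 3 mm too far in +x. I correct that and lower it.

Call:
{"api": "arm_command", "payload": {
  "delta_pos": [
    [-0.01,0,0],
    [-0.01,0,-0.006],
    [-0.01,0,-0.012],
    [-0.01,0,-0.018],
    [-0.01,0,-0.02]
  ],
  "delta_rot": [
    [0,0,0],
    [0,0,0],
    [0,0,0],
    [0,0,0],
    [0,0,0]
  ],
  "claw": [1,1,1,1,1]
}}

```text
t: 25.6
eef_pos: [616.7, 140.9, 165.6]
tcp_rot: [3.141, -0.001, 0.309]
ft_force: [-0.7, 1.2, 4.5]
opening: 0.541
grip_force: 29.9
```

Call:
{"api": "arm_command", "payload": {
  "delta_pos": [
    [0,0,-0.002],
    [0,0,-0.004],
    [0,0,-0.005],
    [0,0,-0.005],
    [0,0,-0.005]
  ],
  "delta_rot": [
    [0,0,0],
    [0,0,0],
    [0,0,0],
    [0,0,0],
    [0,0,0]
  ],
  "claw": [1,1,1,1,1]
}}

```text
t: 26.02
eef_pos: [617.1, 140.9, 165.5]
tcp_rot: [3.141, -0.002, 0.309]
ft_force: [-1.1, -1.4, 9.8]
opening: 0.541
grip_force: 29.9
```

Call:
{"api": "arm_command", "payload": {
  "delta_pos": [
    [0,0,0],
    [0,0,0],
    [0,0,0],
    [0,0,0],
    [0,0,0]
  ],
  "delta_rot": [
    [0,0,0],
    [0,0,0],
    [0,0,0],
    [0,0,0],
    [0,0,0]
  ],
  "claw": [0,0,0,0,0]
}}

```text
t: 26.43
eef_pos: [616.4, 140.8, 164.0]
tcp_rot: [3.142, 0.0, 0.309]
ft_force: [0.7, -0.5, -0.5]
opening: 0.835
grip_force: 0.0
```

Call:
{"api": "arm_command", "payload": {
  "delta_pos": [
    [0,0,0],
    [0,0,0.06],
    [0,0,0.18],
    [0,0,0.32],
    [0,0,0.46]
  ],
  "delta_rot": [
    [0,0,0],
    [0,0,0],
    [0,0,0],
    [0,0,0],
    [0,0,0]
  ],
  "claw": [0,0,0,0,0]
}}

```text
t: 26.85
eef_pos: [616.1, 140.8, 280.1]
tcp_rot: [-3.141, 0.001, 0.309]
ft_force: [-0.5, 1.1, 0.2]
opening: 0.994
grip_force: 0.0
```

Call:
{"api": "arm_command", "payload": {
  "delta_pos": [
    [0,-0.04,0.06],
    [-0.05,-0.15,0.06],
    [-0.1,-0.3,0.06],
    [-0.15,-0.45,0.06],
    [-0.2,-0.6,0.06]
  ],
  "delta_rot": [
    [0,0,0],
    [0,0,0],
    [0,0,0],
    [0,0,0],
    [0,0,0]
  ],
  "claw": [0,0,0,0,0]
}}

```text
t: 27.27
eef_pos: [565.6, -10.3, 294.2]
tcp_rot: [3.141, -0.0, 0.31]
ft_force: [0.9, -0.6, -0.1]
opening: 1.002
grip_force: 0.0
```

Call:
{"api": "arm_command", "payload": {
  "delta_pos": [
    [-0.02,-0.15,0],
    [-0.04,-0.3,0],
    [-0.06,-0.45,0],
    [-0.08,-0.6,0],
    [-0.1,-0.75,0]
  ],
  "delta_rot": [
    [0,0,0],
    [0,0,0],
    [0,0,0],
    [0,0,0],
    [0,0,0]
  ],
  "claw": [0,0,0,0,0]
}}

```text
t: 27.68
eef_pos: [540.9, -198.5, 294.3]
tcp_rot: [3.141, -0.0, 0.309]
ft_force: [0.4, 0.2, -0.2]
opening: 1.0
grip_force: 0.0
```

Call:
{"api": "arm_command", "payload": {
  "delta_pos": [
    [0,-0.12,0],
    [0,-0.24,0],
    [0,-0.36,0],
    [0,-0.4,0],
    [0,-0.4,0]
  ],
  "delta_rot": [
    [0,0,0],
    [0,0,0],
    [0,0,0],
    [0,0,0],
    [0,0,0]
  ],
  "claw": [0,0,0,0,0]
}}

```text
t: 28.1
eef_pos: [541.1, -298.7, 293.5]
tcp_rot: [-3.141, 0.0, 0.306]
ft_force: [-0.2, 0.4, 0.7]
opening: 1.001
grip_force: 0.0
```

```bash
python3 - <<'E'
from h import *
crop("side","a",220,150,120,140,4);crop("top","b",165,150,100,120,4)
A=cv2.imread("pics/a.png");B=cv2.imread("pics/b.png");B=cv2.copyMakeBorder(B,0,len(A)-len(B),0,0,0);cv2.imwrite("pics/p8.png",np.hstack([A,B])[:600,:800])
print(state()["eef_pos"])
E
```

```text
[ 541.3422543  -296.05343428  293.8842557 ]
```

View pics/p8.png

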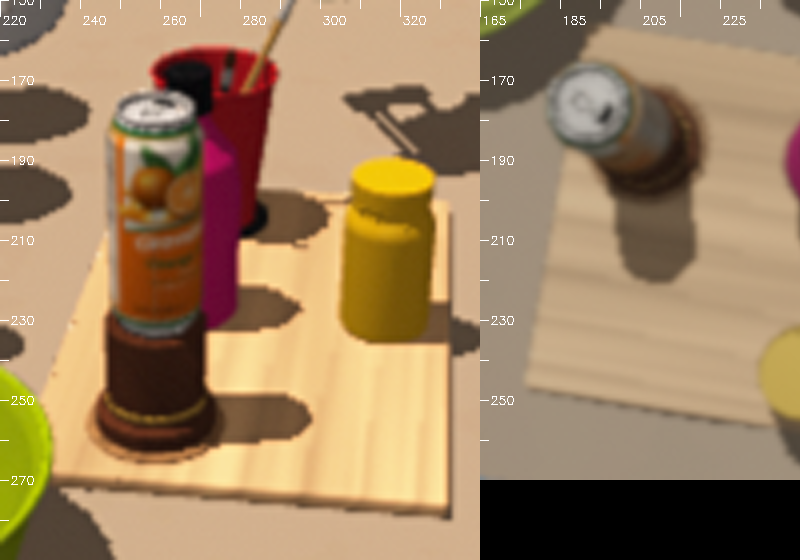

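Everything stands upright, with the can lid at top-view (192.6,176.5). I check the can position and hand in.

```bash
python3 - <<'E'
from h import *
p=plane("top",(192.6,176.5),219);print(p,tri((192.6,176.5),(220+155/4,150+112/4))[0])
if np.hypot(p[0]-618.5,p[1]-140.8)<7: print(job_done())
E
```

```text
[617.54511767 138.4958922  219.        ] [618.30512793 139.56170599 213.87259761]
the job is handed in; nothing more can be done
None
```

The still life is set up and handed in; by my camera measurements the pedestal, can, pink bottle and yellow jar are all upright and within tolerance, and the blue and green jars were not touched. No verdict came back.

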